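# Fetch the solder reel from under the booth sash

### The arm

A 6-joint arm with a two-finger parallel gripper is mounted at the origin on a cart in front of the work surface, level with it; the furniture and walls round the work are solid. World frame = base frame: x ahead of the robot, y to its left, z up, the work surface at z = 0. Lengths are in m, angles in rad, forces in N, time in s.
With the tool pointing down it reaches from about 0.275 to 0.85 m from the base axis. Payload 5.2 kg.
Tool frame: the origin (TCP) lies at the very end of the fingers, on their centre line; the grasp point (between the pads) lies 19 mm behind it (robot.grip_depth is the distance from the TCP to the grasp point, in m); z points along the fingers, y is the line along which they close (so a half turn about z gives the same grasp; the last joint's range is limited). The gripper opens to 85 mm and grips with 20 to 120 N. Pads are 22 mm wide; open, the fingers measure 114 mm over their backs; the gripper's body (76 mm by 85 mm) begins 54 mm behind the grasp point. The pads swing forward as they close: fully open they stand 13 mm farther back than shut.
Start: joints at [0.97, 0.259, 1.535, -0, 1.348, -0.203], TCP at [0.213, 0.507, 0.231] pointing down, gripper open.
Joint ranges: [-3.14, 3.14], [-0.91, 2.08], [0.19, 2.58], [-1.22, 4.36], [0.22, 2.71], [-3.12, 3.12]. Speed limits (rad/s): [2.57, 2.57, 3.14, 3.14, 3.14, 3.14].

### API

Orientations are given as a unit quaternion [x, y, z, w].
In Python, from cell import robot gives the robot as it stands.
- The arm moves only by the shell command python3 -m crank 'ROWS' [FORCE]. ROWS is JSON, one flat list of numbers, 7 for each row, row after row: the opening, from -1 (shut) to 1 (fully open), then the shift along the tool's x, y, z in mm, then the turn, a rotation vector about the tool's x, y, z in degrees. In form: [gripper, dx, dy, dz, wx, wy, wz, gripper, dx, dy, dz, wx, wy, wz, ...]. A call has 1 to 20 rows; each row shifts and turns the commanded pose from where the row before left it, along the tool's axes as they then stand; what a row does not reach is not made up. A row lasts 1/12 s, in which the tool goes at most 41.7 mm and 7.16 degrees, less where a joint would pass 70% of its speed; a pose out of reach is approached as far as the arm can. A call is refused whole if a number of a shift passes 41.7 or a number of a turn 7.16, either way. A call with a gripper value outside its range is refused whole. The fingers move at their own pace and stop on an object; FORCE is the grip in N (left out, the last holds). Time passes only in rows, so rows that do not move let the fingers close. It gives the time, the measured TCP pose, the force, the opening and the grip force at its end, in the units of the state.
- robot.get_obs(): the state, without advancing time (a new reading comes with each control period).
- robot.grab_frame(name): name is "scene" or "top" or "wrist"; returns a dict with "frame" (400x640x3 uint8, red, green, blue), "vfov" (degrees; the focal length in pixels is half the picture's height over the tangent of half this angle, whatever the lens; pixels are square), "cx", "cy" (the principal point, pixels), "world_from_camera" (4x4, takes a point from camera to world coordinates); the wrist camera has in their place "T_tool_cam" (4x4, takes a point from camera to tool coordinates, whose origin is the TCP and whose axes are the flange's). Camera axes: x right, y up, looking along -z (the intrinsics and any distortion apply to the point x, -y, -z); pixel columns grow to the right and rows downward; lengths in m; the calibration is good to about 2 mm. A picture is of the moment at which its call begins: read the wrist's pose just before it. There is no depth.
- robot.hand_in(): hands the job in; it is judged then, once.
The state is a dict: "clock": time; "q": joint angles; "joint_vel": joint speeds; "effort": joint torques, N m; "position": TCP position; "orientation": TCP orientation; "wrist_force": force on the tool from outside, world axes, zero at the start; "wrist_torque": the same for the moment, N m; "grip_width": opening from 0.0 (shut) to 1.0 (fully open); "gripper_force": force on a finger pad.
Only numpy, scipy, OpenCV 4.12 (cv2) and the standard library are available. Lean on these libraries where they do the work, as an engineer would, in place of code of your own. Each camera call takes 0.05 s, during which the arm holds its last target. There are 200 camera calls.

### The job

Slide the clear sash of the fume booth up its sloping front until it stays up by itself when you let go. Then reach in under it, take out the solder reel without dropping it or tipping it over, and set it down upright inside the aluminium tray; leave the flux pot in the booth where it stands and the sash up.

Things in the scene. Friction and masses are not known exactly. Their poses are not given: they have to be found in the camera images.
- booth: Grey sheet-metal fume booth fixed to the worktop, 292 mm wide, 278 deep, 304 high at the back. Origin: middle of its front edge, at worktop height; x points into the booth, y to its left, z up. Inside floor at z = 5 mm. The front slopes up and back at 45 degrees from the lip, 385 mm along the slope: the lower 205 mm is the opening with the sash over it, the rest a fixed panel.
- sash (a joint): Slide of the clear sash up the 45 degree slope, in m: 0 shut, 0.185 fully up (stop). It weighs about 0.6 kg and wants to slide down. A counterweight lever on the booth's right side helps more the higher it is: let go below about 0.07 the sash falls shut, from 0.12 on the friction of its guides holds it. It takes about 8 N to raise, less near the top.
- sash_handle (a point): Middle of the sash's handle, a dark round steel bar 12 mm thick and 170 mm long, level, across the booth near the sash's lower edge, its centre 45 mm clear of the sash pane, on two posts 150 mm apart. x points up the slope (the way it slides), y along the bar, z square out of the slope. A wooden shelf hangs above the booth's back, its lower front edge 0.63 m ahead of the robot's base and 0.57 m up.
- solder_reel: Reel of solder standing on one flange: two blue round flanges 56 mm across, bright wire wound 39 mm thick between them, 32 mm high over the flanges, a short stiff end of wire sticking up to 45 mm. About 0.25 kg (varies). Origin: on its underside, z up; the reel's axis is 3 mm from it toward -x. Can be gripped across the flanges from any side.
- booth_lip (a point): Middle of the top of the booth's front lip, 30 mm above the worktop, 6 mm thick; axes as the booth. With the sash fully up, the opening reaches from here 131 mm back and up. A gripper tilted 10 to 35 degrees forward (wrist leaning to the robot) passes below the raised handle and over the lip; an upright one would meet the handle.
- pot: Flux pot, a white round jar with a tan lid, 38 mm wide and 38 mm high, standing beside the solder reel in the booth, about 100 mm from it. Origin: centre of its underside.
- tray: Low open aluminium tray fixed to the worktop, 130 mm (x) by 150 mm (y), 22 mm high, walls 4 mm thick, its inner floor about 4 mm above the worktop. Origin: centre of its underside.

How it is judged:
By the outcome, as a careful person would: the job done as asked, in the order asked, and still so for the second after the job is handed in, with the robot touching nothing.
It also fails if it takes over 72 s, if anything falls off the work surface, if the arm or the gripper's body presses on something with over 40 N, if the wrist force passes 120 N, or if a joint passes its speed limit or range.

## Working session

There is one attempt and no reset: what is moved stays moved. The work goes in short steps, Python scripts to look and compute and a shell command to move; the robot and the scene stay as the last step left them, time stands still between calls to the robot, and variables do not carry over. Pictures are saved under pics/ and viewed, at most 12 in all, crops included, and the job is handed in when it is done.

```bash
ls; mkdir -p pics; python3 - <<'E'
from cell import robot
import cv2,numpy as np
o=robot.get_obs(); print({k:np.round(v,3) for k,v in o.items()}, robot.grip_depth)
for n in("scene","top"):
    f=robot.grab_frame(n); cv2.imwrite(f"pics/{n}0.png",f["frame"][:,:,::-1]); print(n,[(k,np.round(v,4)) for k,v in f.items() if k!="frame"])
f=robot.grab_frame("wrist"); print([(k,np.round(v,4)) for k,v in f.items() if k!="frame"])
E
```

```text
pics
{'clock': np.float64(0.0), 'q': array([ 0.97 ,  0.259,  1.536,  0.   ,  1.348, -0.203]), 'joint_vel': array([-0.001, -0.002, -0.002, -0.002,  0.   , -0.001]), 'effort': array([-2.0000e-03, -4.4604e+01, -2.9056e+01, -1.0000e-03,  1.2000e-02,
       -0.0000e+00]), 'position': array([0.213, 0.507, 0.23 ]), 'orientation': array([ 0.198,  0.98 , -0.001, -0.   ]), 'wrist_force': array([-1.176,  0.554,  0.026]), 'wrist_torque': array([ 0.01 ,  0.033, -0.045]), 'gripper_force': np.float64(0.0), 'grip_width': np.float64(1.0)} 0.0187
scene [('vfov', np.float64(50.8291)), ('cx', np.float64(324.7183)), ('cy', np.float64(200.8782)), ('world_from_camera', array([[ 0.77  ,  0.4936, -0.4043,  0.0754],
       [-0.638 ,  0.5891, -0.4959, -0.5519],
       [-0.0066,  0.6398,  0.7685,  0.8947],
       [ 0.    ,  0.    ,  0.    ,  1.    ]]))]
top [('vfov', np.float64(49.3612)), ('cx', np.float64(321.6583)), ('cy', np.float64(199.3382)), ('world_from_camera', array([[ 9.0000e-04,  9.9360e-01, -1.1330e-01,  3.9520e-01],
       [-9.9980e-01, -1.4000e-03, -2.0800e-02, -3.0900e-02],
       [-2.0800e-02,  1.1330e-01,  9.9330e-01,  1.0431e+00],
       [ 0.0000e+00,  0.0000e+00,  0.0000e+00,  1.0000e+00]]))]
[('vfov', np.float64(63.92)), ('cx', np.float64(320.3806)), ('cy', np.float64(204.8336)), ('T_tool_cam', array([[ 5.000e-04,  9.475e-01,  3.197e-01,  8.320e-02],
       [ 1.000e+00,  0.000e+00, -1.500e-03,  1.100e-03],
       [-1.400e-03,  3.197e-01, -9.475e-01, -1.433e-01],
       [ 0.000e+00,  0.000e+00,  0.000e+00,  1.000e+00]]))]
```

View pics/scene0.png

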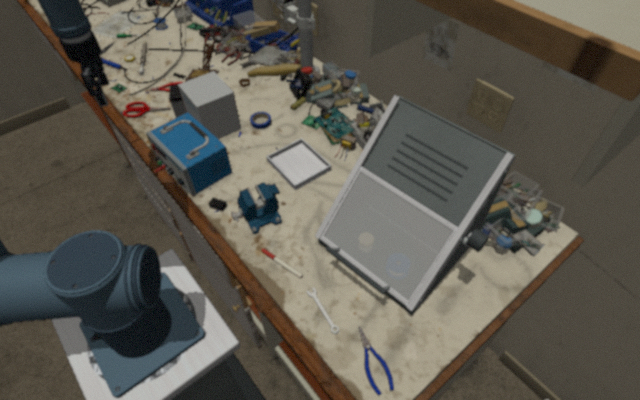

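View pics/top0.png

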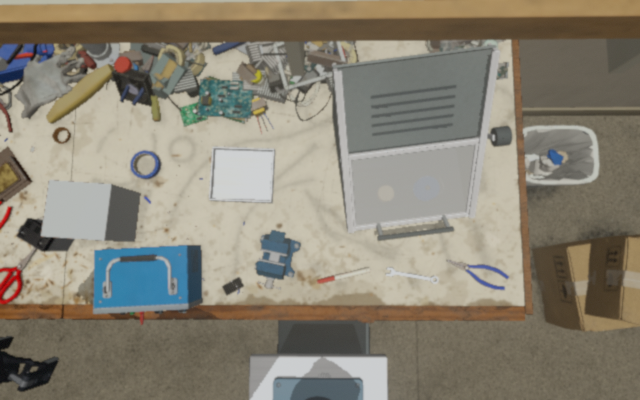

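Scene view: booth to the right of the robot, sash shut, with the handle running from about (330,248) to (388,298). The pot is at (366,240), the reel at (398,265) and the tray at (300,163). Top view: handle (378,237)–(453,231), pot (387,193), reel (425,188), tray (242,175). I'll zoom in on both.

```bash
cat > h.py <<'E'
import numpy as np,cv2
from cell import robot
from scipy.spatial.transform import Rotation as R
def K(f): return 200/np.tan(np.radians(f["vfov"]/2))
def ray(f,uv,obs=None):
    T=f["world_from_camera"] if "world_from_camera" in f else pose(obs)@f["T_tool_cam"]
    d=np.array([(uv[0]-f["cx"])/K(f),-(uv[1]-f["cy"])/K(f),-1.])
    d=T[:3,:3]@d; return T[:3,3],d/np.linalg.norm(d)
def pose(o):
    T=np.eye(4);T[:3,:3]=R.from_quat(o["orientation"]).as_matrix();T[:3,3]=o["position"];return T
def onz(f,uv,z,obs=None):
    p,d=ray(f,uv,obs); return p+d*(z-p[2])/d[2]
def tri(*rs):
    A=np.zeros((3,3));b=np.zeros(3)
    for p,d in rs:
        M=np.eye(3)-np.outer(d,d);A+=M;b+=M@p
    x=np.linalg.solve(A,b); return x,[np.linalg.norm((np.eye(3)-np.outer(d,d))@(x-p)) for p,d in rs]
E
python3 - <<'E'
from h import *
np.set_printoptions(precision=4,suppress=True)
t=robot.grab_frame("top");s=robot.grab_frame("scene")
a=cv2.resize(t["frame"][130:250,335:495],None,fx=5,fy=5,interpolation=cv2.INTER_CUBIC)[:,:,::-1]
b=cv2.resize(s["frame"][210:310,310:430],None,fx=6,fy=6,interpolation=cv2.INTER_CUBIC)[:,:,::-1]
cv2.imwrite("pics/a.png",a);cv2.imwrite("pics/b.png",b)
# tray: bright region
for n,f,box in(("top",t,(200,140,90,75)),("scene",s,(260,130,80,65))):
    x,y,w,h=box;im=f["frame"][y:y+h,x:x+w].astype(int)
    m=((im.min(2)>185)&(im.max(2)-im.min(2)<22)).astype(np.uint8)
    c=max(cv2.findContours(m,0,2)[0],key=cv2.contourArea)
    r=cv2.minAreaRect(c); bp=cv2.boxPoints(r)+[x,y]; print(n,r,[onz(f,p,.012)[:2] for p in bp], onz(f,np.mean(bp,0),.012))
E
```

```text
top ((42.85137176513672, 35.51301574707031), (58.73750305175781, 50.18781280517578), 2.12109637260437) [array([0.5128, 0.2522]), array([0.6355, 0.2513]), array([0.6295, 0.1082]), array([0.5074, 0.111 ])] [0.5709 0.1806 0.012 ]
scene ((33.0, 44.0), (0.0, 0.0), 0.0) [array([0.5341, 0.1541]), array([0.5341, 0.1541]), array([0.5341, 0.1541]), array([0.5341, 0.1541])] [0.5341 0.1541 0.012 ]
```

View pics/a.png

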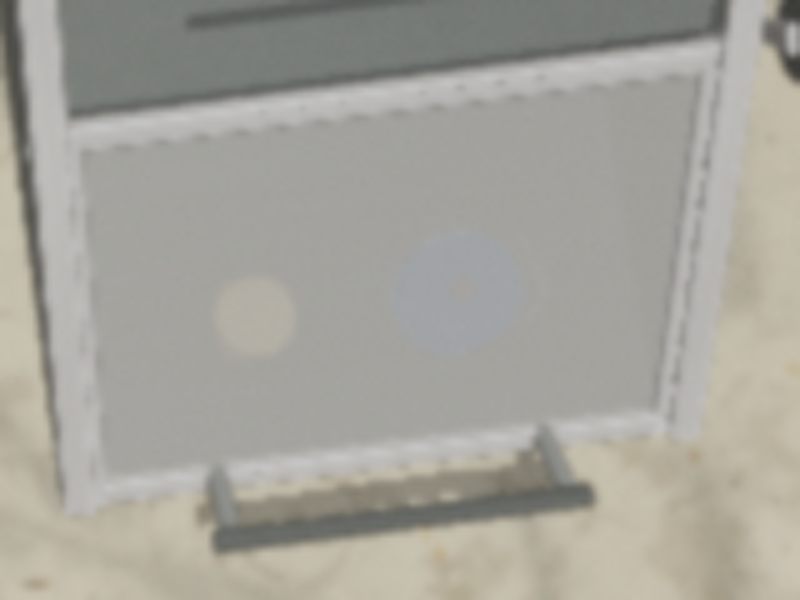

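View pics/b.png

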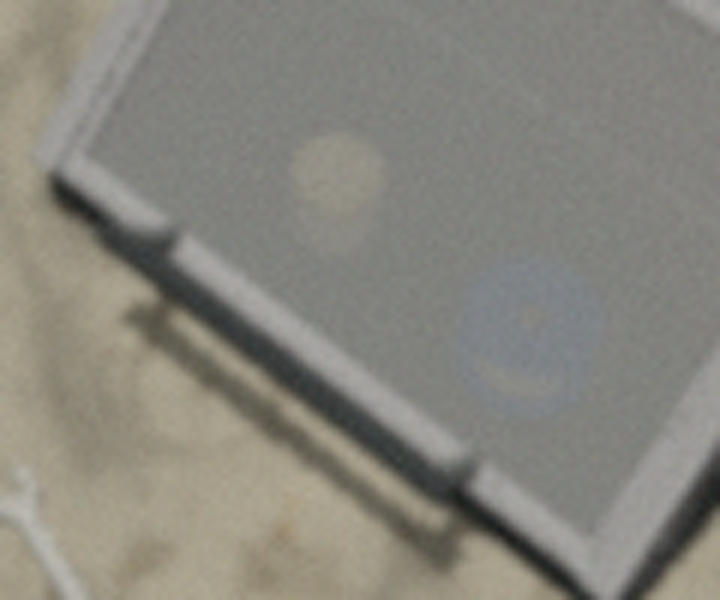

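Top crop: handle ends at (215,540) and (593,494), reel (460,292), pot (256,316), booth front corners (80,515) and (697,437). Scene crop: handle ends at (108,240) and (455,490), reel's upper flange (532,328), pot lid (338,172). Now I'll triangulate.

```bash
python3 - <<'E'
from h import *
np.set_printoptions(precision=4,suppress=True)
t=robot.grab_frame("top");s=robot.grab_frame("scene")
A=lambda u,v:(335+u/5-.4,130+v/5-.4); B=lambda u,v:(310+u/6-.4,210+v/6-.4)
P={}
for n,a,b in(("hl",(215,540),(108,240)),("hr",(593,494),(455,490)),("postl",(215,468),(163,235)),("reel",(460,292),(530,328)),("pot",(256,316),(338,172))):
    P[n],e=tri(ray(t,A(*a)),ray(s,B(*b))); print(n,P[n],np.array(e))
print("len",np.linalg.norm(P["hl"]-P["hr"]),"mid",(P["hl"]+P["hr"])/2,"yaw",np.degrees(np.arctan2(*(P["hl"]-P["hr"])[[0,1]])))
print("reel",onz(t,A(460,292),.037),onz(s,B(530,328),.037)); print("pot",onz(t,A(256,316),.043),onz(s,B(338,172),.043))
print("lip", onz(t,A(80,515),.03),onz(t,A(697,437),.03), onz(s,B(50,165),.03),onz(s,B(610,595),.03))
E
```

```text
hl [ 0.4211 -0.1357  0.0669] [0.0006 0.0006]
hr [ 0.442  -0.3014  0.0788] [0.0019 0.0019]
postl [ 0.4522 -0.1372  0.0426] [0.0022 0.0022]
reel [ 0.5379 -0.2557  0.0299] [0.0009 0.0009]
pot [ 0.5247 -0.1585  0.0425] [0.0004 0.0004]
len 0.16745172897232327 mid [ 0.4316 -0.2186  0.0729] yaw -7.200247600553492
reel [ 0.5362 -0.2536  0.037 ] [ 0.5349 -0.2586  0.037 ]
pot [ 0.5243 -0.1582  0.043 ] [ 0.5248 -0.159   0.043 ]
lip [ 0.433 -0.077  0.03 ] [ 0.4691 -0.3626  0.03  ] [ 0.4423 -0.0736  0.03  ] [ 0.4792 -0.354   0.03  ]
```

Handle mid is at (0.432, -0.219, 0.073) and measures 167 mm against the given 170. Booth yaw is about 7.2°, the reel is at (0.536, -0.255), the pot at (0.524, -0.158) and the tray at (0.571, 0.181). The sizes agree, so I'll move to in front of and above the handle.

```bash
python3 -m crank '[1,-22.1,-31.5,-3.9,0,0,0, 1,-22.1,-31.5,-3.9,0,0,0, 1,-22.1,-31.5,-3.9,0,0,0, 1,-22.1,-31.5,-3.9,0,0,0, 1,-22.1,-31.5,-3.9,0,0,0, 1,-22.1,-31.5,-3.9,0,0,0, 1,-22.1,-31.5,-3.9,0,0,0, 1,-22.1,-31.5,-3.9,0,0,0, 1,-22.1,-31.5,-3.9,0,0,0, 1,-22.1,-31.5,-3.9,0,0,0, 1,-22.1,-31.5,-3.9,0,0,0, 1,-22.1,-31.5,-3.9,0,0,0, 1,-22.1,-31.5,-3.9,0,0,0, 1,-22.1,-31.5,-3.9,0,0,0, 1,-22.1,-31.5,-3.9,0,0,0, 1,-22.1,-31.5,-3.9,0,0,0, 1,-22.1,-31.5,-3.9,0,0,0, 1,-22.1,-31.5,-3.9,0,0,0, 1,0,0,0,0,0,0]'
python3 -m crank '[-0.2,0,0,0,0,0,6.67, -0.2,0,0,0,0,0,6.67, -0.2,0,0,0,0,0,6.67, -0.2,0,0,0,0,0,6.67, -0.2,0,0,0,0,0,6.67, -0.2,0,0,0,0,0,6.67, -0.2,0,0,0,0,0,6.67, -0.2,0,0,0,0,0,6.67, -0.2,0,0,0,0,0,6.67, -0.2,0,0,0,-7,0,0, -0.2,0,0,0,-7,0,0, -0.2,0,0,0,-7,0,0, -0.2,0,0,0,-7,0,0, -0.2,0,0,0,-7,0,0, -0.2,0,0,0,-7,0,0, -0.2,0,0,0,0,0,0]'
cat >> h.py <<'E'
def togo(p,Rt=None):
    "shift (mm) and rotvec (deg) in tool axes from here to TCP p"
    o=robot.get_obs();T=pose(o)
    print("axes",np.round(T[:3,:3],3).tolist(),"pos",np.round(T[:3,3],4),"shift",np.round(T[:3,:3].T@(np.array(p)-T[:3,3])*1000,1))
    if Rt is not None: print("turn",np.round(R.from_matrix(T[:3,:3].T@Rt).as_rotvec(degrees=True),2))
E
python3 - <<'E'
from h import *
o=robot.get_obs();print(np.round(o["q"],3),o["grip_width"],o["clock"],o["wrist_force"])
yaw=np.radians(7.2);xi=np.array([np.cos(yaw),np.sin(yaw),0]);yl=np.array([-np.sin(yaw),np.cos(yaw),0]);k=np.array([0,0,1.])
th=np.radians(42);z=np.sin(th)*xi-np.cos(th)*k;y=np.cos(th)*xi+np.sin(th)*k
h=np.array([.4316,-.2186,.0729]); togo(h-z*.07,np.stack([yl,y,z],1))
E
```

```text
clock: 1.93
position: [0.3614, -0.1762, 0.302]
orientation: [0.2, 0.98, -0.002, 0.001]
wrist_force: [0.4, -0.9, 0.5]
grip_width: 1.002
gripper_force: 0.0
clock: 3.27
position: [0.3571, -0.1718, 0.2987]
orientation: [0.623, 0.696, 0.267, 0.236]
wrist_force: [-0.1, 0.8, -0.3]
grip_width: 0.395
gripper_force: 0.0
[-1.511 -0.372  2.175  0.735  1.436 -1.762] 0.3948923671350379 3.2667 [-0.05284044  0.80001063 -0.34471258]
axes [[-0.112, 0.742, 0.661], [0.994, 0.08, 0.078], [0.005, 0.666, -0.746]] pos [ 0.3571 -0.1718  0.2987] shift [-56.4 -99.2 144.1]
turn [-0.26  0.31 -0.76]
```

```bash
python3 -m crank '[-0.2,-9.4,-16.5,24,0,0,0, -0.2,-9.4,-16.5,24,0,0,0, -0.2,-9.4,-16.5,24,0,0,0, -0.2,-9.4,-16.5,24,0,0,0, -0.2,-9.4,-16.5,24,0,0,0, -0.2,-9.4,-16.5,24,0,0,-0.7, -0.2,0,0,0,0,0,0]'
python3 - <<'E'
from h import *
o=robot.get_obs();print(np.round(o["q"],3),o["position"])
f=robot.grab_frame("wrist");im=f["frame"][:,:,::-1].copy()
T=np.linalg.inv(pose(o)@f["T_tool_cam"])
for p in((.4211,-.1357,.0669),(.442,-.3014,.0788)):
    c=T[:3,:3]@np.array(p)+T[:3,3];u=f["cx"]+K(f)*c[0]/-c[2];v=f["cy"]-K(f)*c[1]/-c[2];print(u,v)
    cv2.drawMarker(im,(int(u),int(v)),(0,0,255),0,12)
cv2.imwrite("pics/w1.png",im)
E
```

```text
clock: 3.85
position: [0.3888, -0.2208, 0.1232]
orientation: [0.615, 0.705, 0.267, 0.23]
wrist_force: [0.2, 1.3, -0.3]
grip_width: 0.396
gripper_force: 0.0
[-1.396  0.092  2.35   0.954  0.941 -2.215] [ 0.3887917  -0.22077212  0.12317605]
312.832162753274 103.82623537713597
322.8611050307778 330.67728113036367
```

View pics/w1.png

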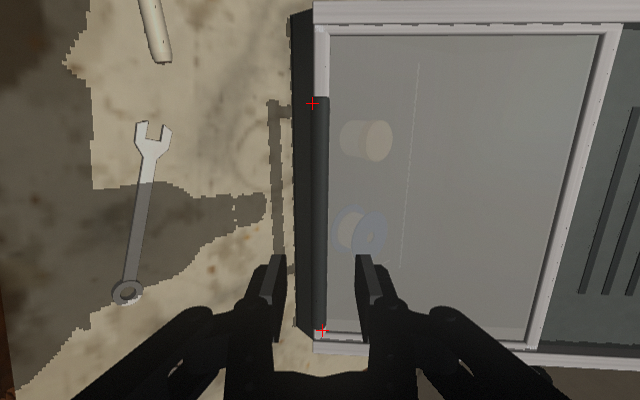

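The wrist view shows the bar running vertically at column 320, with its left end at (320,97), parallel to the fingers and centred between them. I'll advance 82 mm along the tool and close.

```bash
python3 -m crank '[-0.2,0,0,16.4,0,0,0, -0.2,0,0,16.4,0,0,0, -0.2,0,0,16.4,0,0,0, -0.2,0,0,16.4,0,0,0, -0.2,0,0,16.4,0,0,0, -0.2,0,0,0,0,0,0]' && python3 -m crank '[-1,0,0,0,0,0,0, -1,0,0,0,0,0,0, -1,0,0,0,0,0,0, -1,0,0,0,0,0,0, -1,0,0,0,0,0,0, -1,0,0,0,0,0,0]' 60
python3 - <<'E'
from h import *
xi=np.array([np.cos(np.radians(7.2)),np.sin(np.radians(7.2)),0]); u=(xi+[0,0,1])/2**.5
togo(robot.get_obs()["position"]+u*.188); print(robot.get_obs()["q"])
E
```

```text
clock: 4.4
position: [0.4444, -0.2146, 0.0677]
orientation: [0.613, 0.706, 0.266, 0.236]
wrist_force: [0.6, 0.0, 0.1]
grip_width: 0.398
gripper_force: 0.0
clock: 4.9
position: [0.4418, -0.2153, 0.0675]
orientation: [0.614, 0.705, 0.265, 0.236]
wrist_force: [-8.1, 2.1, 3.6]
grip_width: 0.113
gripper_force: 59.4
axes [[-0.135, 0.741, 0.658], [0.991, 0.106, 0.084], [-0.008, 0.663, -0.748]] pos [ 0.4418 -0.2153  0.0675] shift [ -2.3 187.6 -11.3]
[-1.2164548   0.28382948  2.35479222  1.22931769  0.75573554 -2.39891551]
```

```bash
python3 -m crank '[-1,-0.2,14,-0.8,0,0,0, -1,-0.2,14,-0.8,0,0,0, -1,-0.2,14,-0.8,0,0,0, -1,0,0,0,0,0,0]'
python3 - <<'E'
from h import *
print(robot.get_obs()["q"])
E
```

```text
clock: 5.23
position: [0.4726, -0.2113, 0.0984]
orientation: [0.613, 0.706, 0.265, 0.237]
wrist_force: [-9.8, 3.7, 7.8]
grip_width: 0.115
gripper_force: 61.8
[-1.1220507   0.22411849  2.28743247  1.16530863  0.75610682 -2.20226975]
```

```bash
python3 -m crank '[-1,-0.2,14,-1.8,0,0,0, -1,-0.2,14,-1.3,0,0,0, -1,-0.2,14,-1.3,0,0,0, -1,-0.2,14,-0.9,0,0,0, -1,-0.2,14,-0.9,0,0,0, -1,0,0,0,0,0,0]'
python3 - <<'E'
from h import *
print(robot.get_obs()["q"])
E
```

```text
clock: 5.73
position: [0.5211, -0.2052, 0.1479]
orientation: [0.614, 0.705, 0.266, 0.235]
wrist_force: [21.2, -0.4, -19.6]
grip_width: 0.107
gripper_force: 61.1
[-0.98818682  0.16351225  2.16421332  1.04764206  0.76050492 -1.90131259]
```

```bash
python3 -m crank '[-1,-0.2,13,0.6,0,0,0, -1,-0.2,13,-0.9,0,0,0, -1,-0.2,13,-0.9,0,0,0, -1,0,0,0,0,0,0]'
python3 - <<'E'
from h import *
print(robot.get_obs()["q"])
E
```

```text
clock: 6.07
position: [0.5489, -0.2017, 0.1756]
orientation: [0.613, 0.705, 0.266, 0.236]
wrist_force: [4.5, 3.2, -2.0]
grip_width: 0.11
gripper_force: 63.7
[-0.921206    0.14588682  2.08984737  0.98281781  0.76581058 -1.75113232]
```

```bash
python3 -m crank '[-1,-0.2,10,-0.7,0,0,0, -1,-0.2,10,-0.6,0,0,0, -1,-0.1,8,-0.5,0,0,0, -1,0,0,0,0,0,0]'
```

```text
clock: 6.4
position: [0.5679, -0.1993, 0.1947]
orientation: [0.614, 0.705, 0.266, 0.235]
wrist_force: [4.0, 4.0, -2.7]
grip_width: 0.115
gripper_force: 63.6
```

```bash
python3 -m crank '[-0.2,0,0,0,0,0,0, -0.2,0,0,0,0,0,0, -0.2,0,0,0,0,0,0, -0.2,0,0,0,0,0,0, -0.2,0,0,-20,0,0,0, -0.2,0,0,-30,0,0,0, -0.2,0,0,-35,0,0,0, -0.2,0,0,-35,0,0,0, -0.2,0,0,-35,0,0,0, -0.2,0,0,-35,0,0,0, -0.2,0,0,0,0,0,0]' 40
python3 - <<'E'
from h import *
np.set_printoptions(precision=4,suppress=True)
o=robot.get_obs();print(o["q"])
f=robot.grab_frame("wrist");t=robot.grab_frame("top")
im=np.hstack([f["frame"],cv2.resize(t["frame"][40:250,330:490],None,fx=400/210,fy=400/210)])[:,:,::-1]
cv2.imwrite("pics/w2.png",cv2.resize(im,None,fx=.8,fy=.8)); print(im.shape)
E
```

```text
clock: 7.32
position: [0.4411, -0.2192, 0.3414]
orientation: [0.614, 0.705, 0.262, 0.24]
wrist_force: [0.1, -0.9, 0.9]
grip_width: 0.398
gripper_force: 0.0
[-1.2225 -0.1978  1.959   0.7428  1.2732 -1.5483]
(400, 945, 3)
```

View pics/w2.png

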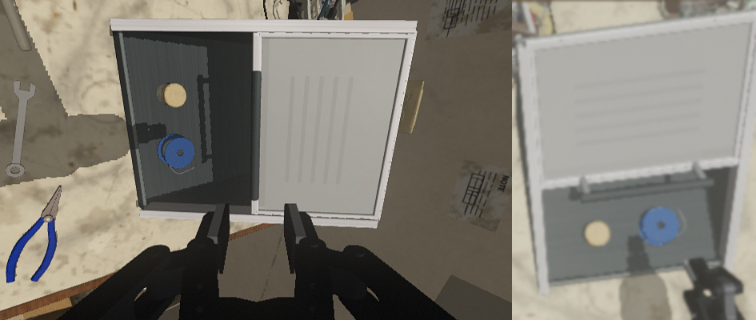

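The sash stays up. In the wrist half, the pot is at (175,95) and the reel at (177,152); in the top inset, the reel is at (660,225) and the pot at (597,234), both upright. I'll measure the reel now that it's clear and turn the tool for the reach-in.

```bash
cat >> h.py <<'E'
def blue(f,box):
    x,y,w,h=box;hsv=cv2.cvtColor(np.ascontiguousarray(f["frame"][y:y+h,x:x+w]),cv2.COLOR_RGB2HSV)
    m=cv2.inRange(hsv,(100,110,60),(125,255,255));c=max(cv2.findContours(m,0,2)[0],key=cv2.contourArea)
    e=cv2.fitEllipse(cv2.convexHull(c)); return np.array(e[0])+[x,y],e[1],e[2],cv2.boundingRect(c),cv2.contourArea(c)
E
python3 - <<'E'
from h import *
np.set_printoptions(precision=4,suppress=True)
o=robot.get_obs();w=robot.grab_frame("wrist");t=robot.grab_frame("top");s=robot.grab_frame("scene")
for n,f,b in(("w",w,(160,130,120,110)),("t",t,(400,160,60,60)),("s",s,(370,240,60,50))):
    e=blue(f,b);print(n,e,onz(f,e[0],.037,o))
E
python3 -m crank '[1,0,0,0,7,0,0, 1,0,0,0,7,0,0, 1,0,0,0,7,0,0, 1,0,0,0,7,0,0, 1,0,0,0,7,0,0, 1,0,0,0,7,0,0, 1,0,0,0,0,0,-7, 1,0,0,0,0,0,-7, 1,0,0,0,0,0,-7, 1,0,0,0,0,0,-7, 1,0,0,0,0,0,-7, 1,0,0,0,0,0,-7, 1,0,0,0,0,0,0]'
python3 -m crank '[1,0,0,0,0,0,-7, 1,0,0,0,0,0,-7, 1,0,0,0,0,0,-7, 1,0,0,0,0,0,-7, 1,0,0,0,0,0,-7, 1,0,0,0,0,0,-7, 1,0,0,0,0,0,-6, 1,0,0,0,0,-6.25,0, 1,0,0,0,0,-6.25,0, 1,0,0,0,0,-6.25,0, 1,0,0,0,0,-6.25,0, 1,0,0,0,0,0,0]'
python3 - <<'E'
from h import *
print(np.round(robot.get_obs()["q"],3));togo([0,0,0])
E
```

```text
w (array([220.7364, 191.361 ]), (40.45173645019531, 47.06926345825195), 109.66230010986328, (38, 41, 46, 42), 1438.5) [ 0.5309 -0.2489  0.037 ]
t (array([419.5047, 187.491 ]), (7.749892234802246, 15.90915584564209), 26.508296966552734, (17, 20, 7, 13), 20.5) [ 0.5374 -0.2373  0.037 ]
s (array([397.1927, 265.5965]), (23.705028533935547, 25.549997329711914), 14.938464164733887, (16, 13, 24, 24), 341.0) [ 0.5309 -0.26    0.037 ]
clock: 8.65
position: [0.4431, -0.2154, 0.3342]
orientation: [0.341, 0.94, -0.004, -0.003]
wrist_force: [-0.6, 0.2, -1.0]
grip_width: 0.998
gripper_force: 0.0
clock: 9.65
position: [0.4402, -0.2153, 0.3329]
orientation: [-0.063, 0.975, 0.014, 0.213]
wrist_force: [-0.9, 0.3, 0.1]
grip_width: 1.002
gripper_force: 0.0
[-0.972 -0.112  1.772  0.396  1.299 -2.744]
axes [[-0.902, -0.128, 0.413], [-0.117, 0.992, 0.053], [-0.416, -0.0, -0.909]] pos [ 0.4402 -0.2153  0.3329] shift [510.4 270.1 132.4]
```

```bash
python3 - <<'E'
from h import *
togo([.4896,-.2605,.13])
E
```

```text
axes [[-0.902, -0.128, 0.413], [-0.117, 0.992, 0.053], [-0.416, -0.0, -0.909]] pos [ 0.4402 -0.2153  0.3329] shift [ 45.2 -51.1 202.5]
```

```bash
python3 -m crank '[1,7.5,-8.5,33.7,0,0,0, 1,7.5,-8.5,33.7,0,0,0, 1,7.5,-8.5,33.7,0,0,0, 1,7.5,-8.5,33.7,0,0,0, 1,7.5,-8.5,33.7,0,0,0, 1,7.5,-8.5,33.7,0,0,0, 1,0,0,0,0,0,0, 1,0,0,0,0,0,0]'
python3 - <<'E'
from h import *
np.set_printoptions(precision=4,suppress=True)
o=robot.get_obs();w=robot.grab_frame("wrist");print(o["q"])
try:
    e=blue(w,(0,0,640,400));print(e,onz(w,e[0],.037,o))
except Exception as x: print(x)
togo([.5433,-.2536,.012])
cv2.imwrite("pics/w3.png",w["frame"][:,:,::-1])
E
```

```text
clock: 10.32
position: [0.4923, -0.2608, 0.1314]
orientation: [-0.066, 0.975, 0.014, 0.21]
wrist_force: [0.1, -0.5, -0.9]
grip_width: 1.003
gripper_force: 0.0
[-0.9293  0.2163  1.9525  0.5122  0.8256 -2.9591]
(array([320.2004, 194.7005]), (71.52326202392578, 74.21820831298828), 2.11897611618042, (287, 158, 68, 73), 3175.5) [ 0.5251 -0.2548  0.037 ]
axes [[-0.902, -0.135, 0.411], [-0.124, 0.991, 0.052], [-0.414, -0.004, -0.91]] pos [ 0.4929 -0.2618  0.1336] shift [  3.9   1.9 131.8]
```

View pics/w3.png

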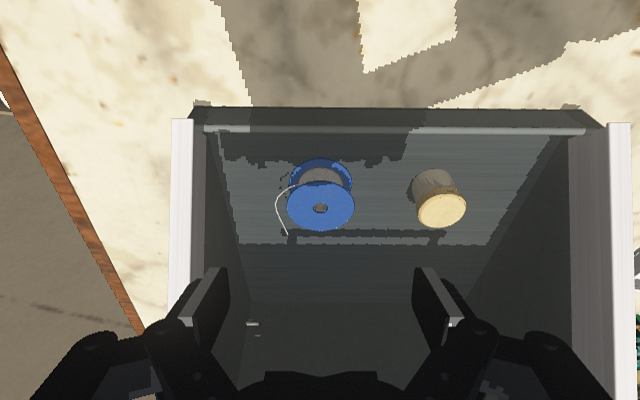

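The picture (top = robot side) shows the reel's upper flange at columns 287–354, down to row 231, upright. Its wire end curls on the robot's right at (276,207), and the pot lid is at (442,210). Joint 6 is near its limit, so I'll yaw the tool 20° about vertical, and refine the reel axis from the far edge of the flange.

```bash
cat > reel.py <<'E'
from h import *
from scipy.optimize import least_squares
np.set_printoptions(precision=4,suppress=True)
def reel(w,o,box=(0,0,640,400),sel=None):
    x,y,W,H=box;hsv=cv2.cvtColor(np.ascontiguousarray(w["frame"][y:y+H,x:x+W]),cv2.COLOR_RGB2HSV)
    m=cv2.inRange(hsv,(100,110,60),(125,255,255));c=max(cv2.findContours(m,0,1)[0],key=cv2.contourArea)[:,0]+[x,y]
    P=np.array([onz(w,p,.037,o)[:2] for p in c])
    # points on the far rim only (upper flange unobstructed there)
    cam=ray(w,(320,200),o)[0][:2]; c0=P.mean(0); d=(c0-cam)/np.linalg.norm(c0-cam)
    Q=P[(P-c0)@d>0.004]
    r=least_squares(lambda v:np.hypot(*(Q-v).T)-.028,c0,loss="soft_l1",f_scale=.001); return r.x,np.sqrt(np.mean(r.fun**2)),len(Q)
E
python3 - <<'E'
from reel import *
o=robot.get_obs();w=robot.grab_frame("wrist");print(reel(w,o))
E
python3 -m crank '[1,2.76,0,0,2.76,0,6.07, 1,0,0,0,2.76,0,6.07, 1,0,0,0,2.76,0,6.07, 1,0,0,0,0,0,0, 1,0,0,0,0,0,0]'
python3 - <<'E'
from reel import *
o=robot.get_obs();w=robot.grab_frame("wrist");print(o["q"]);c,*e=reel(w,o);print(c,e)
z=pose(o)[:3,2];tgt=np.array([*c,.028])+z*(.016/-z[2]);print(tgt);togo(tgt)
E
```

```text
(array([ 0.5382, -0.2532]), np.float64(0.0005874651080935089), 107)
clock: 10.83
position: [0.4908, -0.2627, 0.1353]
orientation: [0.101, 0.971, -0.027, 0.214]
wrist_force: [-0.3, 0.4, -0.1]
grip_width: 1.0
gripper_force: 0.0
[-0.8554  0.1586  2.0203  0.4217  0.647  -2.5178]
[ 0.538 -0.253] [np.float64(0.0006133088114167293), 96]
[ 0.5452 -0.2547  0.012 ]
axes [[-0.888, 0.207, 0.409], [0.185, 0.978, -0.095], [-0.42, -0.009, -0.907]] pos [ 0.4907 -0.2631  0.1349] shift [  4.8  20.7 133. ]
```

```bash
python3 -m crank '[1,4.8,20.7,0,0,0,0, 1,0,0,20,0,0,0, 1,0,0,20,0,0,0, 1,0,0,20,0,0,0, 1,0,0,0,0,0,0]' 30
python3 - <<'E'
from reel import *
o=robot.get_obs();w=robot.grab_frame("wrist");print(o["q"]);c,*e=reel(w,o);print(c,e)
z=pose(o)[:3,2];tgt=np.array([*c,.028])+z*(.016/-z[2]);print(tgt);togo(tgt)
E
```

```text
clock: 11.3
position: [0.5143, -0.2475, 0.0739]
orientation: [0.103, 0.972, -0.025, 0.211]
wrist_force: [-1.1, 0.0, -0.9]
grip_width: 0.997
gripper_force: 0.0
[-0.787   0.2828  2.0543  0.4944  0.4876 -2.5498]
[ 0.5384 -0.2531] [np.float64(0.0005070355887397174), 119]
[ 0.5455 -0.2547  0.012 ]
axes [[-0.89, 0.211, 0.405], [0.19, 0.978, -0.092], [-0.416, -0.005, -0.91]] pos [ 0.5142 -0.2475  0.075 ] shift [-3.  -0.1 70.7]
```

```bash
python3 -m crank '[1,-1,0,17,0,0,0, 1,-1,0,17,0,0,0, 1,-1,0,17,0,0,0, 1,0,0,12,0,0,0, 1,0,0,6,0,0,0, 1,0,0,0,0,0,0, 1,0,0,0,0,0,0]'
python3 - <<'E'
from reel import *
o=robot.get_obs();w=robot.grab_frame("wrist");print(o["q"]);togo([.5455,-.2547,.012]);cv2.imwrite("pics/w4.png",w["frame"][100:,100:540,::-1])
E
```

```text
clock: 11.93
position: [0.5453, -0.255, 0.0154]
orientation: [0.104, 0.971, -0.026, 0.212]
wrist_force: [-0.1, 0.2, 0.5]
grip_width: 1.0
gripper_force: 0.0
[-0.7492  0.4334  2.0307  0.6283  0.3627 -2.6637]
axes [[-0.888, 0.212, 0.408], [0.19, 0.977, -0.095], [-0.419, -0.006, -0.908]] pos [ 0.5453 -0.255   0.0156] shift [1.4 0.4 3.4]
```

View pics/w4.png

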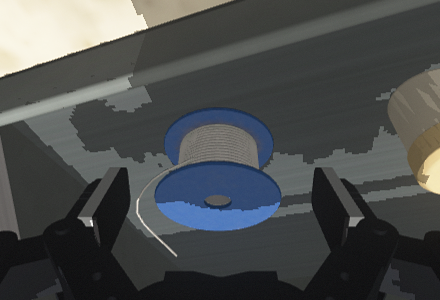

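The reel stands centred between the pads, flange (155–282, 163–230) in the crop. The wire loop bulges at (137,205), near the right-hand finger. I'll close gently at 20 N and check the width.

```bash
python3 -m crank '[1,1,0.4,3,0,0,0, 0.5,0,0,0,0,0,0, 0.4,0,0,0,0,0,0, 0.2,0,0,0,0,0,0, 0.2,0,0,0,0,0,0, 0.2,0,0,0,0,0,0]' 20
python3 - <<'E'
from reel import *
o=robot.get_obs();w=robot.grab_frame("wrist");print(reel(w,o));cv2.imwrite("pics/w5.png",w["frame"][100:,100:540,::-1])
E
```

```text
clock: 12.48
position: [0.5456, -0.2545, 0.0121]
orientation: [0.104, 0.971, -0.026, 0.213]
wrist_force: [-4.7, -0.2, 6.6]
grip_width: 0.635
gripper_force: 19.7
(array([ 0.5397, -0.2515]), np.float64(0.0003997875002655567), 133)
```

View pics/w5.png

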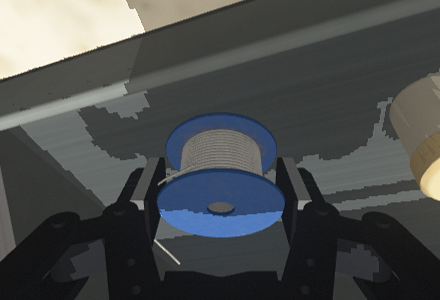

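The pads pass the wire and hold both flange edges (width about 54 mm), reel still upright. I'll firm up the grip, lift straight a little, then withdraw along the tool axis.

```bash
python3 -m crank '[0,0,0,0,0,0,0, 0,0,0,0,0,0,0, 0,0,0,0,0,0,0, 0,-3.4,0,-7.3,0,0,0, 0,0,0,-8,0,0,0, 0,0,0,0,0,0,0]' 50
python3 -m crank '[0,0,0,-15,0,0,0, 0,0,0,-22,0,0,0, 0,0,0,-22,0,0,0, 0,0,0,-22,0,0,0, 0,0,0,-22,0,0,0, 0,0,0,-22,0,0,0, 0,0,0,-22,0,0,0, 0,0,0,-22,0,0,0, 0,0,0,-22,0,0,0, 0,0,0,-22,0,0,0, 0,0,0,-10,0,0,0, 0,0,0,0,0,0,0]'
python3 - <<'E'
from h import *
print(robot.get_obs()["q"]);togo([.571,.181,.275])
t=robot.grab_frame("top");cv2.imwrite("pics/t5.png",t["frame"][:,:,::-1])
E
```

```text
clock: 13.03
position: [0.5421, -0.2533, 0.0277]
orientation: [0.103, 0.971, -0.026, 0.212]
wrist_force: [1.2, 0.3, -3.5]
grip_width: 0.618
gripper_force: 52.6
clock: 14.03
position: [0.4516, -0.2329, 0.2316]
orientation: [0.104, 0.971, -0.027, 0.214]
wrist_force: [-0.1, -0.6, -2.7]
grip_width: 0.611
gripper_force: 53.1
[-0.8827269  -0.05890703  1.97873799  0.33200522  0.89598298 -2.40708461]
axes [[-0.887, 0.213, 0.409], [0.189, 0.977, -0.097], [-0.42, -0.008, -0.907]] pos [ 0.4516 -0.2329  0.2316] shift [-45.8 429.4 -30.7]
```

```bash
python3 -m crank '[0,-2.3,12,-2.5,0,0,0, 0,-2.3,23,-2.5,0,0,0, 0,-2.3,23,-2.5,0,0,0, 0,-2.3,23,-2.5,0,0,0, 0,-2.3,23,-2.5,0,0,0, 0,-2.3,23,-2.5,0,0,0, 0,-2.3,23,-2.5,0,0,0, 0,-2.3,23,-2.5,0,0,0, 0,-2.3,23,-2.5,0,0,0, 0,-2.3,23,-2.5,0,0,0, 0,-2.3,23,-1,0,0,0, 0,-2.3,23,-1,0,0,0, 0,-2.3,23,-1,0,0,0, 0,-2.3,23,-1,0,0,0, 0,-2.3,23,-1,0,0,0, 0,-2.3,23,0,0,0,0, 0,-2.3,23,0,0,0,0, 0,-2.3,23,0,0,0,0, 0,-2.3,22,0,0,0,0, 0,0,0,0,0,0,0]'
python3 - <<'E'
from reel import *
o=robot.get_obs();w=robot.grab_frame("wrist");print(o["q"],o["gripper_force"]);togo([.571,.181,.12])
cv2.imwrite("pics/w6.png",w["frame"][:,:,::-1])
E
```

```text
clock: 15.75
position: [0.569, 0.1812, 0.2699]
orientation: [0.102, 0.972, -0.025, 0.211]
wrist_force: [0.1, 0.5, -2.8]
grip_width: 0.615
gripper_force: 53.2
[ 0.2298  0.1197  1.692  -0.2237  0.9525 -1.0362] 53.22831451892853
axes [[-0.891, 0.209, 0.404], [0.188, 0.978, -0.092], [-0.414, -0.007, -0.91]] pos [0.5682 0.1796 0.2697] shift [ 59.8   3.  137.2]
```

View pics/w6.png

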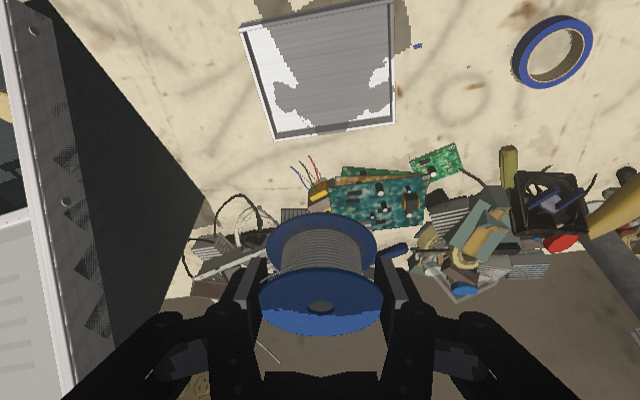

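The reel is held in the same attitude, with the tray ahead and its rim corners at about (240,28), (391,0), (396,123), (275,139). I'll check the tray's position from these.

```bash
python3 - <<'E'
from reel import *
o=robot.get_obs();w=robot.grab_frame("wrist")
P=np.array([onz(w,p,.022,o) for p in((240,28),(391,0),(396,123),(275,139))]);print(P,P.mean(0),np.linalg.norm(np.diff(P,axis=0),axis=1))
c,*e=reel(w,o)
z=pose(o)[:3,2]
# at grasp, TCP was +(.0058,-.0030) from reel axis in plan
c=P.mean(0); togo([c[0]+.006,c[1]-.003,.10]); togo([c[0]+.006,c[1]-.003,.0125])
E
```

```text
[[0.5057 0.1133 0.022 ]
 [0.5126 0.2579 0.022 ]
 [0.6399 0.256  0.022 ]
 [0.6313 0.109  0.022 ]] [0.5724 0.184  0.022 ] [0.1448 0.1273 0.1473]
axes [[-0.891, 0.21, 0.403], [0.188, 0.978, -0.094], [-0.414, -0.007, -0.91]] pos [0.5678 0.1783 0.2697] shift [ 61.3   6.1 158.5]
axes [[-0.891, 0.21, 0.403], [0.188, 0.978, -0.094], [-0.414, -0.007, -0.91]] pos [0.5678 0.1783 0.2697] shift [ 97.5   6.8 238.2]
```

```bash
python3 -m crank '[0,10.2,1,26.4,0,0,0, 0,10.2,1,26.4,0,0,0, 0,10.2,1,26.4,0,0,0, 0,10.2,1,26.4,0,0,0, 0,10.2,1,26.4,0,0,0, 0,10.2,1,26.4,0,0,0, 0,8.3,0.2,18.2,0,0,0, 0,8.3,0.2,18.2,0,0,0, 0,8.3,0.2,18.2,0,0,0, 0,6,0,13,0,0,0, 0,0,0,0,0,0,0, 0,0,0,0,0,0,0]'
python3 - <<'E'
from reel import *
print(robot.get_obs()["q"]);togo([.578,.180,.0125])
E
```

```text
clock: 16.85
position: [0.5789, 0.1789, 0.0271]
orientation: [0.104, 0.972, -0.026, 0.211]
wrist_force: [0.4, -0.1, -2.2]
grip_width: 0.611
gripper_force: 53.2
[ 0.2233  0.4435  1.9576 -0.4932  0.395  -0.7097]
axes [[-0.89, 0.213, 0.404], [0.191, 0.977, -0.095], [-0.415, -0.008, -0.91]] pos [0.5789 0.1789 0.0271] shift [ 7.1  1.  12.8]
```

```bash
python3 -m crank '[0,1.7,0,3.6,0,0,0, 0,1.7,0,3.6,0,0,0, 0,1.2,0,2.7,0,0,0, 0,0,0,0,0,0,0, 0,0,0,0,0,0,0]'; python3 -m crank '[0,0.8,0,1.8,0,0,0, 0,0,0,0,0,0,0, 0,0,0,0,0,0,0]'
```

```text
clock: 17.27
position: [0.5801, 0.18, 0.0178]
orientation: [0.104, 0.971, -0.026, 0.212]
wrist_force: [0.5, -0.2, -3.2]
grip_width: 0.615
gripper_force: 53.2
clock: 17.52
position: [0.58, 0.18, 0.0156]
orientation: [0.104, 0.971, -0.026, 0.212]
wrist_force: [0.4, -0.1, -3.3]
grip_width: 0.617
gripper_force: 53.2
```

```bash
python3 -m crank '[0,0.6,0,1.3,0,0,0, 0,0,0,0,0,0,0, 0,0,0,0,0,0,0]'; python3 -m crank '[0,0.4,0,0.9,0,0,0, 0,0,0,0,0,0,0, 0,0,0,0,0,0,0]';  python3 -m crank '[0,0.4,0,0.9,0,0,0, 0,0,0,0,0,0,0, 0,0,0,0,0,0,0]'
```

```text
clock: 17.77
position: [0.58, 0.18, 0.0141]
orientation: [0.104, 0.971, -0.026, 0.212]
wrist_force: [0.1, -0.3, -3.4]
grip_width: 0.615
gripper_force: 53.2
clock: 18.02
position: [0.58, 0.1799, 0.013]
orientation: [0.104, 0.971, -0.026, 0.212]
wrist_force: [-0.6, 0.4, -2.6]
grip_width: 0.614
gripper_force: 53.2
clock: 18.27
position: [0.58, 0.1799, 0.012]
orientation: [0.104, 0.971, -0.026, 0.212]
wrist_force: [0.2, -0.3, -2.7]
grip_width: 0.613
gripper_force: 53.2
```

```bash
python3 -m crank '[0,0.4,0,0.9,0,0,0, 0,0,0,0,0,0,0, 0,0,0,0,0,0,0]'; python3 -m crank '[0,0.4,0,0.9,0,0,0, 0,0,0,0,0,0,0, 0,0,0,0,0,0,0]'
```

```text
clock: 18.52
position: [0.5802, 0.18, 0.0116]
orientation: [0.104, 0.971, -0.026, 0.212]
wrist_force: [-2.1, 0.5, 2.4]
grip_width: 0.615
gripper_force: 53.5
clock: 18.77
position: [0.5803, 0.18, 0.0114]
orientation: [0.104, 0.971, -0.026, 0.213]
wrist_force: [-6.9, -0.2, 10.7]
grip_width: 0.615
gripper_force: 53.8
```

Touchdown. Now I'll open and withdraw along the tool axis.

```bash
python3 -m crank '[0.35,0,0,-0.6,0,0,0, 0.5,0,0,0,0,0,0, 0.9,0,0,0,0,0,0, 1,0,0,0,0,0,0, 1,0,0,0,0,0,0, 1,0,0,0,0,0,0]' 20; python3 -m crank '[1,0,0,-8,0,0,0, 1,0,0,-15,0,0,0, 1,0,0,-25,0,0,0, 1,0,0,-30,0,0,0, 1,0,0,-30,0,0,0, 1,0,0,-30,0,0,0, 1,0,0,-30,0,0,0, 1,0,0,-30,0,0,0, 1,0,0,0,0,0,0]'
python3 - <<'E'
from reel import *
o=robot.get_obs();w=robot.grab_frame("wrist");s=robot.grab_frame("scene")
im=np.vstack([np.hstack([w["frame"][::2,::2],s["frame"][100:300,200:520]]),cv2.resize(s["frame"][130:200,260:372],(640,400),interpolation=cv2.INTER_CUBIC)])
cv2.imwrite("pics/fin.png",im[:,:,::-1])
E
```

```text
clock: 19.27
position: [0.5799, 0.18, 0.0106]
orientation: [0.104, 0.971, -0.026, 0.212]
wrist_force: [0.2, 1.1, -0.1]
grip_width: 1.0
gripper_force: 0.0
clock: 20.02
position: [0.5001, 0.2003, 0.1972]
orientation: [0.103, 0.971, -0.023, 0.216]
wrist_force: [0.4, 0.8, 0.7]
grip_width: 0.999
gripper_force: 0.0
```

View pics/fin.png

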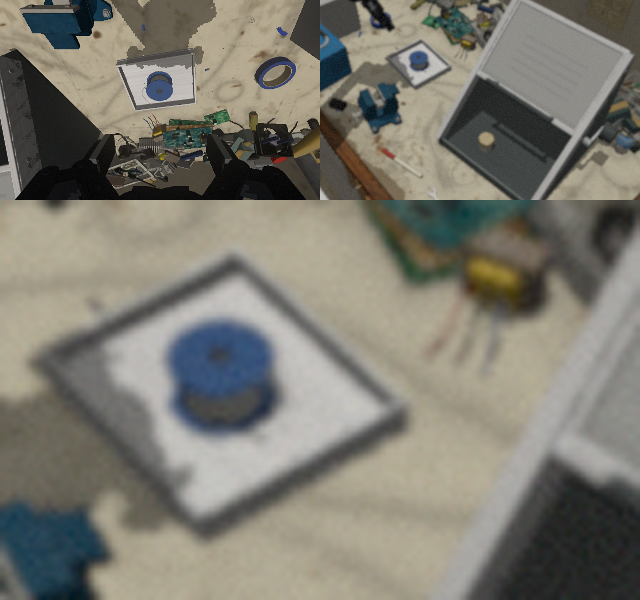

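The reel stands upright in the middle of the tray at (220,375) in the enlargement. The sash is still up, the pot is in place at (487,140), and the gripper is clear of everything. Handing in.

```bash
python3 -c "
from cell import robot
print(robot.hand_in())"
```

```text
the job is handed in; nothing more can be done
None
```

The job is handed in at about 20 s of robot time: the sash stays up by itself, the solder reel stands upright inside the tray, and the flux pot is still in its place in the booth.

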